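Set and lock the slotted bracket against its stop

TASK

Slide the slotted steel bracket along its slots on the mounting plate until it bears firmly, but gently, against the rubber tip of the stop screw, then swing the clamp lever clockwise all the way round to lock it there. When you are finished the bracket must still be touching the stop; do not crush the rubber tip and leave the loose things lying around the plate where they are.

Things in the scene. Friction and masses are not known exactly. Their poses are not given: they have to be found in the camera images.
- plate: Dark steel mounting plate, 280 x 130 x 12 mm, fixed to the bench, placed and turned differently each time. Origin: centre of its underside. x axis: along its length, the direction in which the bracket must slide (towards the stop); y axis: towards the long side where the clamp lever's knob starts; z up.
- bracket: Bright steel bracket that slides only along the plate's x axis, on two slots over two fixed studs. Origin: underside of its foot, at plate y = 0, z = 12 mm; axes as the plate's. Foot 132 x 80 x 6 mm, x = -68 to +64 mm. Its origin starts at plate x = -30 to -8 mm and must travel 12 to 56 mm to the stop. It rubs: about 5 N moves it slowly; it stays where it is left.
- flange_back (a point): Middle of the rear face of the bracket's upright rear flange, 52 mm above the bench, at bracket (-68, 0, 40) mm. The flange is 8 mm thick (bracket x = -68 to -60), 80 mm wide (along y), its top 74 mm above the bench; free space behind it and over 30 mm in front of it: push this face along +x, or grip the flange from above.
- lip_face (a point): Middle of the front face of the low lip at the bracket's front end, 30 mm above the bench, at bracket (64, 0, 18) mm; the lip is 80 mm wide, 26 mm high from the foot's underside. The stop's rubber tip meets this point.
- stop: Stop block fixed on the plate, 26 x 40 x 34 mm, with a steel screw along x that ends in a round black rubber tip, 16 mm across, pointing at the bracket's lip. Origin: centre of the block's underside, at plate (113, 0, 12) mm. The tip gives about 1 mm per 4 N. About 10 N on it for half a second seats the bracket (under 5 N does not); more than 18 N crushes it.
- stop_face (a point): Point on the block's face where the screw comes out, 30 mm above the bench, at plate (100, 0, 30) mm. The rubber tip projects 10 to 32 mm from here towards the bracket; how far differs each time and is NOT measured: find it by feel or look. The bracket needs this tip force plus 5 N of rubbing as push; let go, it keeps about 5 N on the tip by itself.
- lever (a joint): Angle of the clamp lever, rad: 0 loose, grows clockwise seen from above, 1.5 is its end stop (tight); starts between 0 and 0.3; leave it there until the bracket is seated. Vertical axis through plate point (10, 18) mm; stays where it is left; 3 to 4 N at the knob turns it. It lowers a washer that bites the bracket's foot from about 1.0 rad. Above 1.35 it counts as tight.
- lever_knob (a point): Centre of the upright black knob on the lever's end: 18 mm in diameter, 48 to 88 mm above the bench (this point 68 mm), 65 mm from the lever's axis, from where it lies at (100 degrees minus the lever's angle) from the plate's x axis, counted towards y. Push it round or grip it from above. A 10 mm round bar leads from it to the hub (26 mm across, 51 mm high).
- spanner: Combination spanner lying loose on the bench beyond the plate, 183 x 42 x 6 mm. Not to be moved.
- tape_roll: White roll of thread tape, 52 mm across, 12 mm high, lying loose on the robot's side of the plate. Not to be moved.
- vial: Small sample vial, 25 mm across, 67 mm tall, standing loose on the bench beyond the plate's rear end. Not to be moved.
- big_nut: Large hexagon nut, 34 mm across, 16 mm high, lying loose on the plate beside the stop block. Not to be moved.

How it is judged:
By the outcome, as a careful person would: the job done as asked, in the order asked, and still so for the second after the job is handed in, with the robot touching nothing.
It also fails if it takes over 56 s, if anything falls off the work surface, if the arm or the gripper's body presses on something with over 40 N, if the wrist force passes 120 N, or if a joint passes its speed limit or range.

ROBOT

A 6-joint arm with a two-finger parallel gripper is mounted at the origin on a cart in front of the work surface, level with it; the furniture and walls round the work are solid. World frame = base frame: x ahead of the robot, y to its left, z up, the work surface at z = 0. Lengths are in m, angles in rad, forces in N, time in s.
With the tool pointing down it reaches from about 0.325 to 1 m from the base axis. Payload 5.1 kg.
Tool frame: the origin (TCP) lies on the centre line of the jaws, within the pads' length; the fingertips stand 25 mm ahead of it and the grasp point (between the pads) lies 6 mm ahead of it (tip_reach is the distance from the TCP to the fingertips, in m); z points along the fingers, y is the direction in which the jaws open and shut (so a half turn about z gives the same grasp; the last joint's range is limited). The gripper opens to 85 mm and grips with 20 to 120 N. Pads are 22 mm wide; open, the fingers measure 114 mm over their backs; the gripper's body (76 mm by 85 mm) begins 54 mm behind the grasp point. The pads swing forward as they close: fully open they stand 13 mm farther back than shut.
Start: joints at [-1.385, 0.124, 1.65, -0, 1.367, -0.083], TCP at [0.173, -0.627, 0.256] pointing down, gripper open.
Joint ranges: [-2.61, 2.61], [-1.02, 2.33], [0.03, 2.71], [-1.35, 4.49], [0.32, 2.68], [-2.91, 2.91]. Speed limits (rad/s): [2.57, 2.57, 3.14, 3.14, 3.14, 3.14].

INTERFACE

Orientations are given as a unit quaternion [w, x, y, z].
In Python, from cell import * gives the robot as it stands.
- The arm moves only by the tool servo_tool, never from a script. Its argument "plan" is a list of rows, each a list of 4 numbers: the shift along the tool's x, y, z in units of 0.1 m (1.0 is 0.1 m), then the turn about the tool's z in units of pi rad (1.0 is pi rad). In form: [[tx, ty, tz, twist], ...]. A call has exactly 5 rows; each row is the pose to reach, as a shift and turn from the pose measured when the call began, along the tool's axes at that moment, turning the shorter way round; what a row does not reach only later rows make up. A row lasts 1/10 s, in which the tool goes at most 50 mm and 8.59 degrees, less where a joint would pass 70% of its speed; a pose out of reach is approached as far as the arm can. A call with a number of a shift or a turn outside -1 to 1 is refused whole. A call with a gripper value outside its range is refused whole. "hand" is the gripper command: -1 is shut, 1 is fully open, values between are in proportion, set as the call begins (left out, the last holds). The fingers move at their own pace and stop on an object; the grip force is fixed at half the most. Time passes only in rows, so rows that repeat a pose let the fingers close, or fill a call up. It gives the time, the measured TCP pose, the force and the opening at its end, in the units of the state.
- get_obs(): the state, without advancing time (a new reading comes with each control period).
- read_camera(name): name is "scene" or "side" or "wrist"; returns a dict with "frame" (400x640x3 uint8, blue, green, red), "K" (3x3 intrinsics, pixels), "k1" (the pictures are not rectified: a ray, as slopes to the right and down, at radius r is drawn at 1 + k1 r^2 times it, then the intrinsics apply), "T" (4x4, takes a point from camera to world coordinates). Camera axes: x right, y up, looking along -z (the intrinsics and any distortion apply to the point x, -y, -z); pixel columns grow to the right and rows downward; lengths in m; the calibration is good to about 2 mm. A picture is of the moment at which its call begins. There is no depth.
- hand_in(): hands the job in, once; it reports no verdict.
Trained networks look in the newest picture that a camera, given by its name, has taken for a name from the list of things; names that differ only in an ending like _2 or _b are one class to them, and where a whole thing is asked for, a point or a joint stands for the part that bears it (a point fixed in the world has none). Each returns a list of dicts, best first, with "conf" (0 to 1); they miss things now and then, are a little off and sometimes report something else, mostly with a low value. They report only what shows in the picture. A call takes as long as a camera call.
- recognise(camera, name): "centre" ([column, row] in pixels, amid what is visible of it).
- regions_of(camera, name): "mask" (400x640 bool, what is visible of it) and "centre" ([column, row] in pixels, amid what is visible of it).
The state is a dict: "time_s": time; "q": joint angles; "joint_velocities": joint speeds; "tau": joint torques, N m; "position": TCP position; "ee_rot": TCP orientation; "contact_force": force on the tool from outside, world axes, zero at the start; "ft_torque": the same for the moment, N m; "gripper_width": finger opening in m.
Only numpy, scipy, OpenCV 4.12 (cv2) and the standard library are available. Lean on these libraries where they do the work, as an engineer would, in place of code of your own. Each camera call takes 0.05 s, during which the arm holds its last target.

## Working session

There is one attempt and no reset: what is moved stays moved. The work goes in short steps, Python scripts to look and compute and a tool call to move; the robot and the scene stay as the last step left them, time stands still between calls to the robot, and variables do not carry over. Pictures are saved under pics/ and viewed, and the job is handed in when it is done.

Besides the shell and the picture viewer there is one more tool, called after "Call:" in YAML: its name, and indented under it one key for each argument. servo_tool: Moves the arm, as the interface text tells. Its arguments: {"type":"object","properties":{"plan":{"type":"array","items":{"type":"array","items":{"type":"number","minimum":-1,"maximum":1}}},"hand":{"type":"number"}},"required":["plan"]}

```bash
mkdir -p pics; ls; cat > h.py <<'E'
from cell import *
import numpy as np, cv2
def save(n,f): cv2.imwrite('pics/'+n+'.png',f)
E
python3 - <<'E'
from h import *
o=get_obs(); print(o)
for c in ['scene','side','wrist']:
    r=read_camera(c); save(c+'0',r['frame']); print(c,r['K'].tolist(),r['k1'],np.round(r['T'],4).tolist())
E
```

```text
pics
{'time_s': 0.0, 'q': array([-1.38462154e+00,  1.24518326e-01,  1.65166175e+00, -3.71060166e-05,
        1.36748659e+00, -8.25671349e-02]), 'joint_velocities': array([ 1.17765665e-04, -5.26418146e-04, -7.65289798e-04, -3.58342401e-04,
        8.87556876e-05, -1.19487545e-03]), 'tau': array([ 1.08110180e-03, -4.23612392e+01, -3.65448511e+01,  3.02670776e-05,
        6.97725423e-03, -1.78174510e-06]), 'position': array([ 0.17246863, -0.62612998,  0.25505164]), 'ee_rot': array([-1.03467115e-03,  9.90984760e-01,  1.33970630e-01, -7.18393199e-05]), 'contact_force': array([ 0.08308024, -0.35588486, -0.40653451]), 'ft_torque': array([-0.00457547,  0.01040365,  0.03173456]), 'gripper_width': 0.0852103981801992}
scene [[517.9695834587151, 0.0, 324.2257259259058], [0.0, 517.9695834587151, 199.18241721912037], [0.0, 0.0, 1.0]] -0.16427216852150733 [[-0.7163, 0.5309, -0.4528, 0.1562], [-0.6978, -0.5381, 0.4728, 0.5471], [0.0074, 0.6547, 0.7559, 0.8378], [0.0, 0.0, 0.0, 1.0]]
side [[364.5000185747495, 0.0, 318.0069356828596], [0.0, 364.5000185747495, 203.5687829788402], [0.0, 0.0, 1.0]] 0.02583432564721026 [[0.9871, 0.0959, -0.1284, 0.4899], [-0.1602, 0.6138, -0.7731, -0.6057], [0.0047, 0.7837, 0.6212, 0.6088], [0.0, 0.0, 0.0, 1.0]]
wrist [[331.45382762878063, 0.0, 319.0432390322037], [0.0, 331.45382762878063, 193.88509676729333], [0.0, 0.0, 1.0]] -0.003026597509875104 [[0.2648, 0.9214, 0.2845, 0.2458], [-0.9643, 0.2534, 0.0768, -0.6063], [-0.0013, -0.2947, 0.9556, 0.3733], [0.0, 0.0, 0.0, 1.0]]
```

View pics/scene0.png

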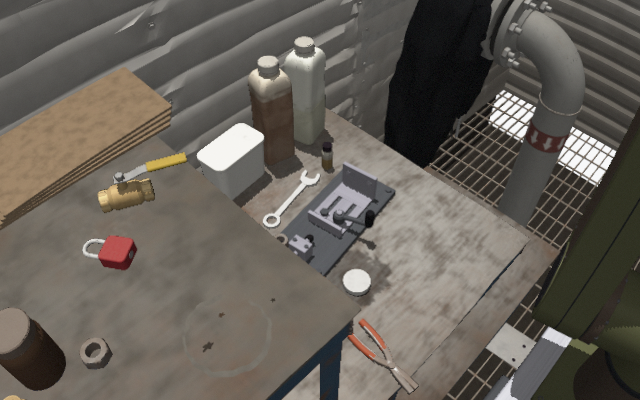

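View pics/side0.png

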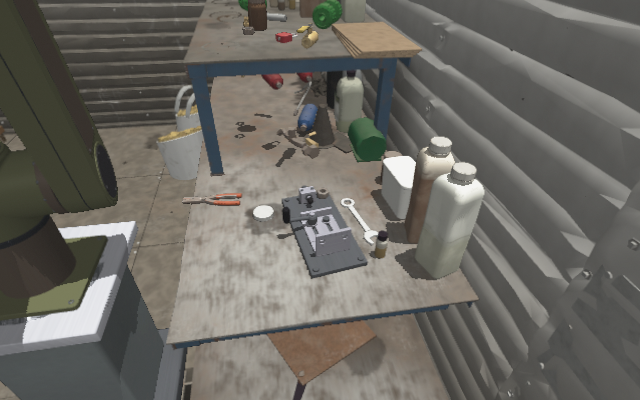

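```bash
python3 - <<'E'
from h import *
for c in ['scene','side']:
  read_camera(c)
  for n in ['plate','bracket','stop','lever_knob','flange_back','lip_face','vial','big_nut','tape_roll','spanner','stop_face']:
    try:
      print(c,n,[(np.round(d['centre'],1).tolist(),round(d['conf'],2)) for d in recognise(c,n)][:3])
    except Exception as e: print(n,e)
print(get_obs()['time_s'])
E
```

```text
scene plate [([342.1, 222.6], 0.55)]
scene bracket [([348.3, 198.5], 0.62)]
scene stop [([304.4, 245.8], 0.79)]
scene lever_knob [([357.3, 218.6], 0.83), ([338.6, 219.8], 0.7), ([302.7, 248.0], 0.16)]
scene flange_back [([347.3, 200.5], 0.95), ([353.3, 221.9], 0.67)]
scene lip_face [([347.7, 197.0], 0.56)]
scene vial [([325.9, 156.7], 0.83), ([302.9, 248.7], 0.61)]
scene big_nut [([279.3, 236.6], 0.61), ([286.1, 202.8], 0.36)]
scene tape_roll [([356.5, 281.3], 0.57)]
scene spanner [([290.2, 198.8], 0.78)]
scene stop_face [([303.2, 248.0], 0.84)]
side plate [([322.9, 237.7], 0.61), ([326.1, 235.5], 0.49)]
side bracket [([326.4, 235.0], 0.67)]
side stop [([383.6, 239.6], 0.62), ([311.3, 196.9], 0.56)]
side lever_knob [([292.4, 219.2], 0.64)]
side flange_back [([325.1, 233.9], 0.79)]
side lip_face []
side vial [([378.5, 244.3], 0.77)]
side big_nut []
side tape_roll [([260.5, 211.7], 0.53)]
side spanner [([357.7, 218.9], 0.78), ([380.5, 244.6], 0.3)]
side stop_face [([307.3, 198.2], 0.52)]
1.35
```

```bash
cat >> h.py <<'E'
from scipy.optimize import least_squares
def ray(cam,px):
    K,k1,T=cam['K'],cam['k1'],cam['T']
    u=(px[0]-K[0,2])/K[0,0]; v=(px[1]-K[1,2])/K[1,1]
    rd=np.hypot(u,v); r=rd
    for _ in range(20): r=rd/(1+k1*r*r)
    s=r/rd if rd>0 else 1
    return T[:3,3], T[:3,:3]@np.array([u*s,-v*s,-1.])
def onz(cam,px,z):
    o,d=ray(cam,px); return o+d*(z-o[2])/d[2]
def proj(cam,P):
    K,k1,T=cam['K'],cam['k1'],cam['T']
    c=T[:3,:3].T@(np.asarray(P)-T[:3,3]); x=c[0]/-c[2]; y=-c[1]/-c[2]; r2=x*x+y*y
    return np.array([K[0,0]*x*(1+k1*r2)+K[0,2],K[1,1]*y*(1+k1*r2)+K[1,2]])
E
python3 - <<'E'
from h import *
for c,(x0,y0,w,h) in dict(scene=(240,140,180,150),side=(235,165,180,130)).items():
    f=cv2.imread(f'pics/{c}0.png'); save(c+'0z',cv2.resize(f[y0:y0+h,x0:x0+w],None,fx=4.4,fy=4.0*1.1,interpolation=cv2.INTER_CUBIC)[:600,:800])
E
```

```text
(no output)
```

View pics/scene0z.png

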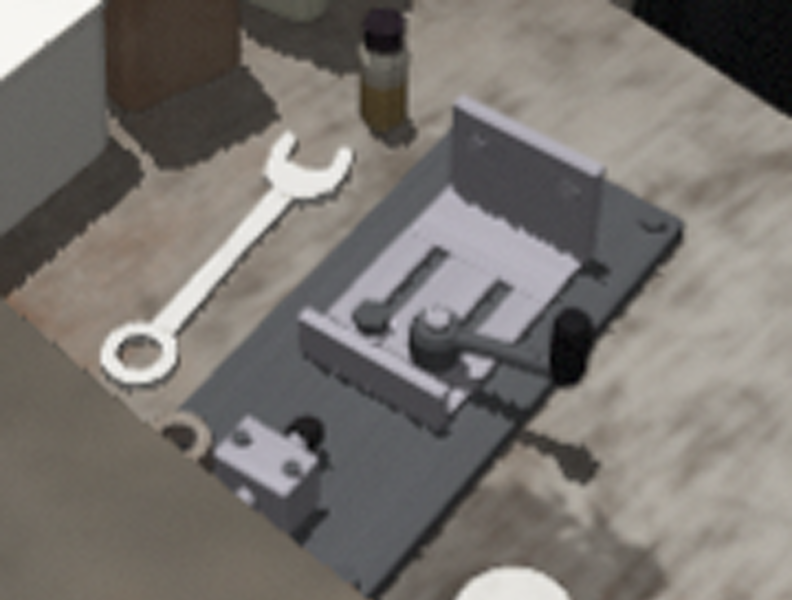

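View pics/side0z.png

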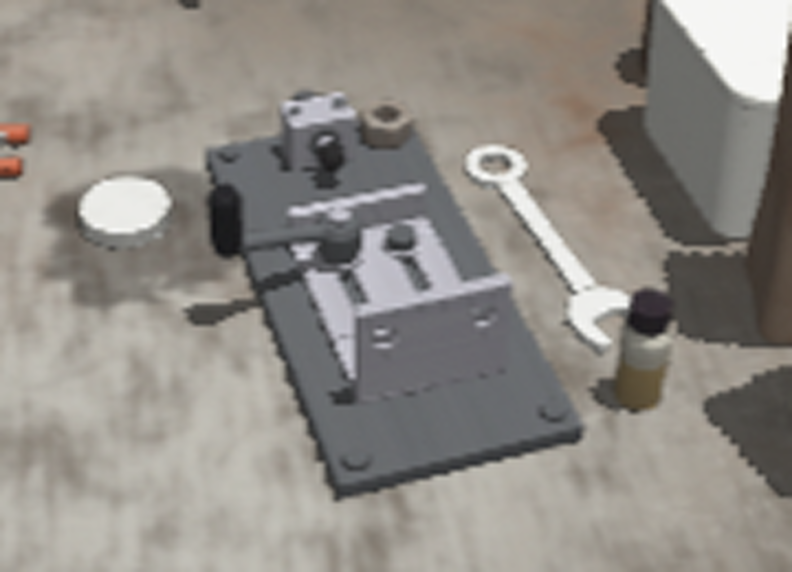

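```bash
cat > fit.py <<'E'
from h import *
sc=read_camera('scene'); sd=read_camera('side')
S=lambda u,v:(sd,(235+u/4.4,165+v/4.4))
C=lambda u,v:(sc,(240+u/4.4,140+v/4.4))
# obs: (frame 'p' or 'b', xyz mm, cam,px)
ob=[('p',(-140,65,12),S(336,484)),('p',(-140,-65,12),S(581,432)),('p',(140,65,12),S(207,150)),
('b',(-68,40,62),S(357,314)),('b',(-68,-40,62),S(512,283)),
('p',(-140,65,12),C(683,222)),
('b',(-60,-40,62),C(455,103)),('b',(-60,40,62),C(601,175)),('b',(64,-40,26),C(300,318)),('b',(64,40,26),C(447,402)),
('k',(0,0,0.088),C(574,318)),('k',(0,0,0.088),S(227,190)),
('p',(100,20,46),S(289,117)),('p',(100,-20,46),S(354,108)),('p',(100,20,46),C(287,497)),('p',(100,-20,46),C(213,455))]
def place(p,fr,X):
    x,y,th,b,l=p; c,s=np.cos(th),np.sin(th)
    if fr=='k':
        a=np.deg2rad(100)-l; q=np.array([.010+.065*np.cos(a),.018+.065*np.sin(a),X[2]])
    else:
        q=np.array(X)/1000.
        if fr=='b': q=q+[b,0,.012]
    return np.array([x+c*q[0]-s*q[1],y+s*q[0]+c*q[1],q[2]])
def res(p): return np.concatenate([proj(c,place(p,f,X))-px for f,X,(c,px) in ob])
if __name__=='__main__':
    p0=[*onz(sd,(323,237),.012)[:2],np.pi/2+.2,-.02,.15]; print(p0)
    r=least_squares(res,p0,loss='soft_l1'); p=r.x
    print(np.round(p,4),'deg',np.rad2deg(p[2]))
    print(np.round(res(p).reshape(-1,2),1).tolist())
    # tip front: pixel in side (328,152)z ; candidates
    for t in (10,20,30): print(t,'side',(proj(sd,place(p,'p',(100-t,0,30)))-[235,165])*4.4,'scene',(proj(sc,place(p,'p',(100-t,0,30)))-[240,140])*4.4)
    for n,q in dict(flb=('b',(-68,0,40)),knob=('k',(0,0,.068)),tape=None,).items() if 0 else []: pass
    print('flange_back',place(p,'b',(-68,0,40)),'knob',place(p,'k',(0,0,.068)),'axis',place(p,'p',(10,18,0)))
    print('vial',onz(sd,(378.5,244.3),.033),onz(sc,(325.9,156.7),.033),'tape',onz(sd,(260.5,211.7),.008))
E
python3 fit.py
```

```text
[np.float64(0.6045547950123122), np.float64(0.009699168949235282), 1.7707963267948965, -0.02, 0.15]
[ 0.603   0.0542  1.7159 -0.0315 -0.0382] deg 98.31260635386188
[[-1.2, -2.3], [-0.5, -4.0], [-1.5, -2.7], [-0.4, 0.0], [-0.4, -0.5], [-0.0, 0.4], [-0.2, -0.8], [-0.8, -0.5], [-0.7, -1.6], [-1.3, -1.9], [-0.2, -1.0], [-0.9, -0.5], [-0.4, 0.2], [-0.4, -0.4], [6.0, -8.1], [6.1, -8.7]]
10 side [324.93490085 143.20474934] scene [290.97881364 445.74975758]
20 side [329.73540169 153.07889549] scene [304.70160691 430.98401909]
30 side [334.61227319 163.11026821] scene [318.2868478  416.36373663]
flange_back [ 0.61738624 -0.044259    0.052     ] knob [0.52285917 0.03873702 0.068     ] axis [0.58374262 0.06150115 0.        ]
vial [ 0.71874134 -0.0542324   0.033     ] [ 0.72260832 -0.04817728  0.033     ] tape [0.46232753 0.13156635 0.008     ]
```

```bash
sed -i "s/('p',(100,20,46),C(287,497)),('p',(100,-20,46),C(213,455))/('p',(126,20,46),C(287,497)),('p',(126,-20,46),C(213,455)),('p',(100,20,46),C(322,457))/" fit.py
python3 fit.py
```

```text
[np.float64(0.6045547950123122), np.float64(0.009699168949235282), 1.7707963267948965, -0.02, 0.15]
[ 0.6027  0.0498  1.7224 -0.027   0.0447] deg 98.68747863978055
[[-0.6, -0.7], [0.2, -2.7], [-1.7, -1.5], [-0.5, 0.1], [-0.6, -0.6], [1.1, -1.0], [-0.2, -0.5], [-0.7, -0.4], [-0.4, -1.1], [-0.8, -1.6], [0.5, -0.4], [-1.7, -0.4], [-0.5, 1.3], [-0.5, 0.6], [-0.2, -0.1], [-0.3, -0.8], [0.1, -0.2]]
10 side [324.55597416 147.90778555] scene [299.65231212 440.9914531 ]
20 side [329.47861534 157.83629502] scene [313.19053175 426.20183664]
30 side [334.47971051 167.92319106] scene [326.59209573 411.55890076]
flange_back [ 0.61705918 -0.044057    0.052     ] knob [0.52097113 0.03891728 0.068     ] axis [0.58341317 0.05697254 0.        ]
vial [ 0.71874134 -0.0542324   0.033     ] [ 0.72260832 -0.04817728  0.033     ] tape [0.46232753 0.13156635 0.008     ]
```

Call:
servo_tool:
  plan:
    - [0.2, -0.13, 0, 0.01]
    - [0.4, -0.27, 0, 0.02]
    - [0.6, -0.4, 0, 0.03]
    - [0.8, -0.53, 0, 0.037]
    - [1.0, -0.66, 0, 0.037]
  hand: -1

```text
time_s: 2.05
position: [0.252, -0.5357, 0.2564]
ee_rot: [0.0, 0.997, 0.076, 0.0]
contact_force: [1.4, 0.9, 0.2]
gripper_width: 0.0124
```

Call:
servo_tool:
  plan:
    - [0.25, -0.2, 0, 0]
    - [0.45, -0.4, 0, 0]
    - [0.65, -0.6, 0, 0]
    - [0.85, -0.75, 0, 0]
    - [1.0, -0.9, 0, 0]

```text
time_s: 2.55
position: [0.3381, -0.4306, 0.2565]
ee_rot: [0.0, 0.997, 0.076, 0.0]
contact_force: [-0.1, -0.5, 0.3]
gripper_width: 0.0002
```

Call:
servo_tool:
  plan:
    - [0.25, -0.2, 0, 0]
    - [0.45, -0.4, 0, 0]
    - [0.65, -0.6, 0, 0]
    - [0.85, -0.75, 0, 0]
    - [1.0, -0.9, 0, 0]

```text
time_s: 3.05
position: [0.4241, -0.3254, 0.2568]
ee_rot: [0.0, 0.997, 0.077, 0.0]
contact_force: [-0.2, -0.4, 0.3]
gripper_width: 0.0
```

Call:
servo_tool:
  plan:
    - [0.25, -0.2, 0, 0]
    - [0.45, -0.4, 0, 0]
    - [0.65, -0.6, 0, 0]
    - [0.85, -0.75, 0, 0]
    - [1.0, -0.9, 0, 0]

```text
time_s: 3.55
position: [0.51, -0.2202, 0.257]
ee_rot: [0.0, 0.997, 0.077, 0.001]
contact_force: [0.0, -0.3, 0.9]
gripper_width: -0.0
```

Call:
servo_tool:
  plan:
    - [0.25, -0.2, 0.1, 0]
    - [0.45, -0.4, 0.2, 0]
    - [0.65, -0.6, 0.3, 0]
    - [0.85, -0.8, 0.3, 0]
    - [1.0, -0.85, 0.3, 0]

```text
time_s: 4.05
position: [0.5965, -0.119, 0.2266]
ee_rot: [0.0, 0.997, 0.078, 0.0]
contact_force: [0.7, 0.2, -0.2]
gripper_width: 0.0002
```

```bash
python3 - <<'E'
from h import *
w=read_camera('wrist'); save('wrist1',w['frame']); save('wr1',w['frame'])
import pickle; pickle.dump(w,open('w1.pkl','wb'))
print(get_obs()['time_s'], get_obs()['position'])
E
```

```text
4.1 [ 0.5981594  -0.11908251  0.22708145]
```

View pics/wrist1.png

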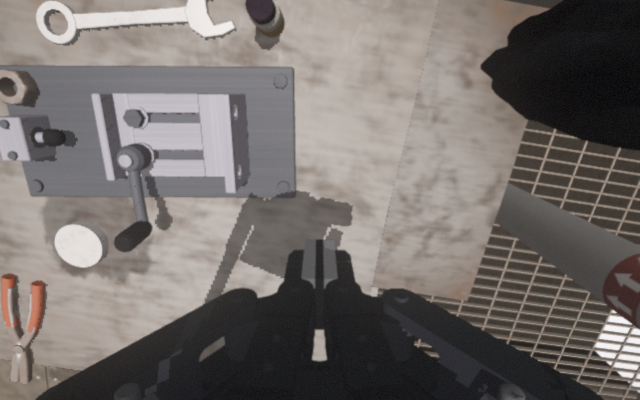

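```bash
python3 - <<'E'
from h import *
f=cv2.imread('pics/wrist1.png'); save('wrist1z',cv2.resize(f[50:260,0:310],None,fx=2.58,fy=2.58,interpolation=cv2.INTER_CUBIC))
E
```

```text
(no output)
```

View pics/wrist1z.png

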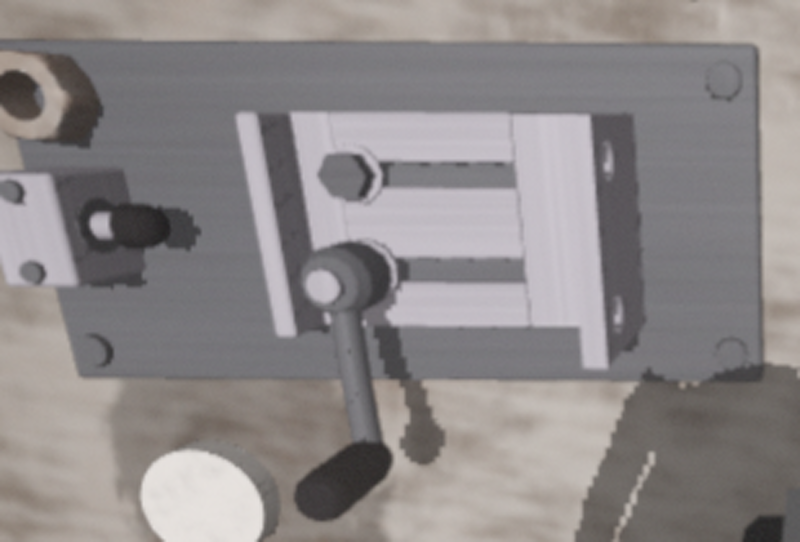

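```bash
cat > fit2.py <<'E'
import fit; from fit import *
import pickle
w=pickle.load(open('w1.pkl','rb'))
W=lambda u,v:(w,(u/2.58,50+v/2.58))
wo=[('p',(-140,65,12),W(762,378)),('p',(-140,-65,12),W(757,45)),('p',(140,65,12),W(80,376)),
('b',(-68,40,62),W(608,368)),('b',(-68,-40,62),W(591,113)),('b',(-60,40,62),W(583,366)),('b',(64,40,26),W(277,335)),('b',(64,-40,26),W(237,114)),
('k',(0,0,.088),W(322,497)),('p',(100,20,46),W(79,284)),('p',(100,-20,46),W(53,173))]
for nm,obs in dict(wrist=wo,all=wo+fit.ob).items():
    fit.ob=obs
    p=least_squares(fit.res,[.6027,.0498,1.7224,-.027,.05],loss='soft_l1').x
    print(nm,np.round(p,4),np.rad2deg(p[2])); print(np.round(fit.res(p).reshape(-1,2),1).tolist())
    for t in (10,15,20,25): print(t,(proj(w,place(p,'p',(100-t,0,30)))-[0,50])*2.58)
    print('fb',place(p,'b',(-68,0,40)),'knob',place(p,'k',(0,0,.068)),'axis',place(p,'p',(10,18,0)))
E
python3 fit2.py
```

```text
wrist [ 0.6056  0.0481  1.7184 -0.0253  0.0284] 98.45808808765513
[[0.5, 1.6], [0.7, -1.1], [-0.8, 0.5], [0.3, -0.6], [0.2, 0.4], [0.6, 0.1], [-0.4, 0.4], [-1.1, -1.4], [0.1, 1.1], [0.2, 0.8], [-0.9, -0.9]]
10 [129.49220993 223.64916004]
15 [143.13189715 223.74181618]
20 [156.77339608 223.83470944]
25 [170.41664182 223.92783928]
fb [ 0.61933164 -0.0442138   0.052     ] knob [0.52411111 0.03653654 0.068     ] axis [0.58632763 0.0553542  0.        ]
all [ 0.6049  0.0484  1.7196 -0.0256  0.0295] 98.5260023442168
[[0.3, 2.0], [0.2, -0.6], [-0.9, 1.2], [0.3, 0.0], [0.1, 1.0], [0.6, 0.7], [-0.3, 1.0], [-1.1, -0.6], [-0.2, 1.7], [0.0, 1.6], [-1.1, -0.1], [0.4, -0.3], [1.2, -2.3], [-0.7, -1.4], [0.3, -0.0], [0.2, -0.6], [0.9, -1.7], [-0.7, -1.0], [-1.3, -0.8], [-1.0, -1.8], [-1.6, -2.2], [0.2, -1.8], [-0.5, 0.1], [0.5, 1.5], [0.5, 0.8], [-0.7, -1.3], [-0.7, -2.0], [-0.3, -1.4]]
10 [128.99837068 225.64661387]
15 [142.62503139 225.72298539]
20 [156.2536538  225.79959045]
25 [169.88417327 225.87642858]
fb [ 0.61881337 -0.04420864  0.052     ] knob [0.52343848 0.03675627 0.068     ] axis [0.58565167 0.05558495 0.        ]
```

Call:
servo_tool:
  plan:
    - [0.12, -0.09, 0.15, -0.001]
    - [0.24, -0.18, 0.35, -0.002]
    - [0.32, -0.25, 0.55, -0.003]
    - [0.32, -0.25, 0.75, -0.003]
    - [0.32, -0.25, 0.9, -0.003]

```text
time_s: 4.7
position: [0.6237, -0.0925, 0.1361]
ee_rot: [0.001, 0.997, 0.082, 0.0]
contact_force: [-0.3, 1.2, -0.1]
gripper_width: -0.0
```

Call:
servo_tool:
  plan:
    - [0, 0, 0.2, 0]
    - [0, 0, 0.4, 0]
    - [0, 0, 0.55, 0]
    - [0, 0, 0.65, 0]
    - [0, 0, 0.7, 0]

```text
time_s: 5.2
position: [0.6233, -0.0931, 0.0653]
ee_rot: [0.001, 0.997, 0.081, -0.0]
contact_force: [-0.3, 0.4, -0.2]
gripper_width: -0.0001
```

```bash
cat >> h.py <<'E'
P=np.array([.605,.0482,1.719])
def st():
    o=get_obs(); c,s=np.cos(P[2]),np.sin(P[2]); d=o['position'][:2]-P[:2]; f=o['contact_force']
    q=o['ee_rot']; yaw=np.degrees(2*np.arctan2(q[2],q[1]))
    print('t',round(o['time_s'],2),'plate xy mm',np.round(1e3*np.array([c*d[0]+s*d[1],-s*d[0]+c*d[1]]),1),'z',round(1e3*o['position'][2],1),'F plate',np.round([c*f[0]+s*f[1],-s*f[0]+c*f[1],f[2]],2),'toolx yaw',round(yaw,2),'w',round(o['gripper_width'],4),'tq',np.round(o['ft_torque'],2))
E
python3 - <<'E'
from h import *
st()
w=read_camera('wrist'); save('wrist2',w['frame'])
E
```

```text
t 5.2 plate xy mm [-142.4    2.8] z 65.3 F plate [ 0.43  0.24 -0.25] toolx yaw 9.33 w -0.0001 tq [ 0.02  0.01 -0.05]
```

View pics/wrist2.png

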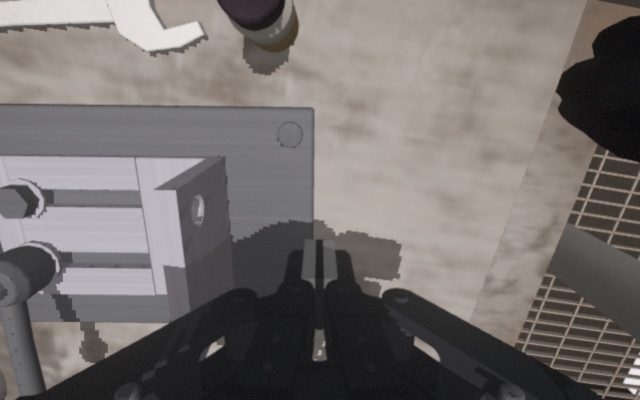

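Call:
servo_tool:
  plan:
    - [0, -0.08, 0, 0.002]
    - [0, -0.16, 0, 0.005]
    - [0, -0.22, 0, 0.005]
    - [0, -0.26, 0, 0.005]
    - [0, -0.27, 0, 0.005]

```text
time_s: 5.75
position: [0.6189, -0.0655, 0.0654]
ee_rot: [0.001, 0.997, 0.074, -0.0]
contact_force: [0.2, 0.4, -0.5]
gripper_width: -0.0001
```

Call:
servo_tool:
  plan:
    - [0, -0.03, 0, 0]
    - [0, -0.06, 0, 0]
    - [0, -0.09, 0, 0]
    - [0, -0.12, 0, 0]
    - [0, -0.15, 0, 0]

```text
time_s: 6.25
position: [0.617, -0.0518, 0.0655]
ee_rot: [0.002, 0.997, 0.074, 0.0]
contact_force: [0.6, -6.1, 0.1]
gripper_width: 0.0002
```

```bash
python3 -c "
from h import *
st()"
```

```text
t 6.25 plate xy mm [-100.6    2.9] z 65.5 F plate [-6.09  0.33  0.07] toolx yaw 8.51 w 0.0002 tq [-0.77 -0.09  0.  ]
```

Call:
servo_tool:
  plan:
    - [0, -0.03, 0, 0]
    - [0, -0.06, 0, 0]
    - [0, -0.09, 0, 0]
    - [0, -0.12, 0, 0]
    - [0, -0.15, 0, 0]

```text
time_s: 6.75
position: [0.6149, -0.0381, 0.0655]
ee_rot: [0.003, 0.997, 0.074, 0.0]
contact_force: [0.3, -5.4, -0.5]
gripper_width: -0.0002
```

Call:
servo_tool:
  plan:
    - [0, -0.02, 0, 0]
    - [0, -0.04, 0, 0]
    - [0, -0.06, 0, 0]
    - [0, -0.08, 0, 0]
    - [0, -0.1, 0, 0]

```text
time_s: 7.25
position: [0.6135, -0.0292, 0.0656]
ee_rot: [0.004, 0.997, 0.074, 0.0]
contact_force: [1.3, -4.9, -1.0]
gripper_width: -0.0002
```

```bash
python3 -c "
from h import *
st()
w=read_camera('side'); f=w['frame'];save('side3',cv2.resize(f[165:295,235:415],None,fx=4.4,fy=4.4))"
```

```text
t 7.25 plate xy mm [-77.8   3. ] z 65.6 F plate [-5.06 -0.56 -1.01] toolx yaw 8.49 w -0.0002 tq [-0.76 -0.08  0.01]
```

View pics/side3.png

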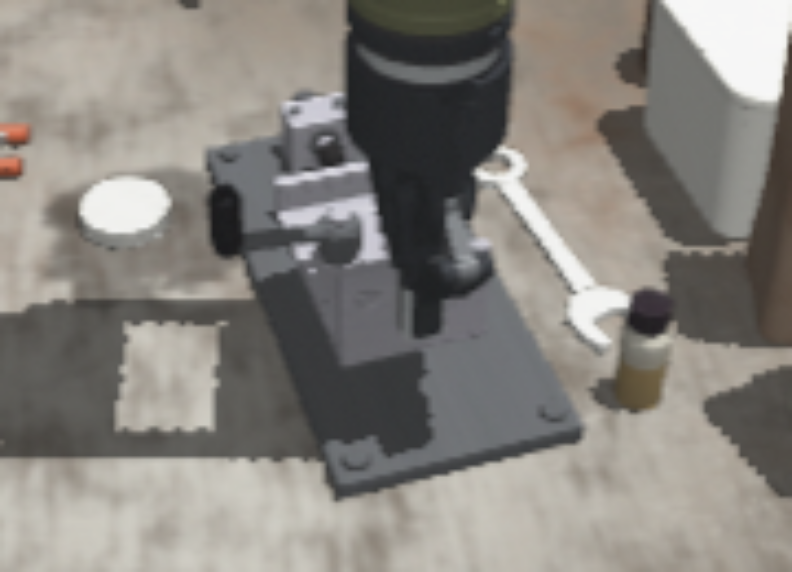

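Call:
servo_tool:
  plan:
    - [0, -0.01, 0, 0]
    - [0, -0.02, 0, 0]
    - [0, -0.03, 0, 0]
    - [0, -0.04, 0, 0]
    - [0, -0.05, 0, 0]

```text
time_s: 7.8
position: [0.6128, -0.0246, 0.0656]
ee_rot: [0.004, 0.997, 0.074, 0.0]
contact_force: [0.3, -4.2, -0.4]
gripper_width: -0.0001
```

Call:
servo_tool:
  plan:
    - [0, -0.006, 0, 0]
    - [0, -0.012, 0, 0]
    - [0, -0.018, 0, 0]
    - [0, -0.024, 0, 0]
    - [0, -0.03, 0, 0]

```text
time_s: 8.3
position: [0.6125, -0.0221, 0.0656]
ee_rot: [0.005, 0.997, 0.074, 0.0]
contact_force: [1.6, -5.5, 0.3]
gripper_width: -0.0002
```

Call:
servo_tool:
  plan:
    - [0, -0.005, 0, 0]
    - [0, -0.01, 0, 0]
    - [0, -0.015, 0, 0]
    - [0, -0.02, 0, 0]
    - [0, -0.02, 0, 0]

```text
time_s: 8.8
position: [0.6122, -0.0204, 0.0656]
ee_rot: [0.005, 0.997, 0.074, 0.0]
contact_force: [0.3, -4.9, -1.1]
gripper_width: -0.0002
```

Call:
servo_tool:
  plan:
    - [0, -0.005, 0, 0]
    - [0, -0.01, 0, 0]
    - [0, -0.015, 0, 0]
    - [0, -0.02, 0, 0]
    - [0, -0.02, 0, 0]

```text
time_s: 9.3
position: [0.612, -0.0192, 0.0656]
ee_rot: [0.006, 0.997, 0.074, 0.001]
contact_force: [-0.2, -6.3, -1.0]
gripper_width: 0.0002
```

Call:
servo_tool:
  plan:
    - [0, -0.005, 0, 0]
    - [0, -0.01, 0, 0]
    - [0, -0.015, 0, 0]
    - [0, -0.02, 0, 0]
    - [0, -0.02, 0, 0]

```text
time_s: 9.8
position: [0.612, -0.0186, 0.0657]
ee_rot: [0.007, 0.997, 0.074, 0.001]
contact_force: [0.7, -8.9, -0.8]
gripper_width: -0.0002
```

Call:
servo_tool:
  plan:
    - [0, -0.008, 0, 0]
    - [0, -0.016, 0, 0]
    - [0, -0.024, 0, 0]
    - [0, -0.024, 0, 0]
    - [0, -0.024, 0, 0]

```text
time_s: 10.3
position: [0.6119, -0.018, 0.0657]
ee_rot: [0.009, 0.997, 0.074, 0.001]
contact_force: [0.3, -10.6, -1.1]
gripper_width: 0.0001
```

```bash
python3 -c "
from h import *
st()"
```

```text
t 10.3 plate xy mm [-66.5   3. ] z 65.7 F plate [-10.57   1.23  -1.07] toolx yaw 8.53 w 0.0001 tq [-1.5  -0.16  0.03]
```

Call:
servo_tool:
  plan:
    - [0, -0.01, 0, 0]
    - [0, -0.02, 0, 0]
    - [0, -0.03, 0, 0]
    - [0, -0.034, 0, 0]
    - [0, -0.034, 0, 0]

```text
time_s: 10.8
position: [0.6117, -0.0173, 0.0658]
ee_rot: [0.011, 0.997, 0.075, 0.001]
contact_force: [1.0, -14.7, -1.8]
gripper_width: -0.0004
```

Call:
servo_tool:
  plan:
    - [0, -0.03, 0, 0]
    - [0, -0.032, 0, 0]
    - [0, -0.032, 0, 0]
    - [0, -0.032, 0, 0]
    - [0, -0.032, 0, 0]

```text
time_s: 11.3
position: [0.6117, -0.017, 0.0659]
ee_rot: [0.014, 0.997, 0.075, 0.002]
contact_force: [2.3, -14.8, -1.3]
gripper_width: -0.0001
```

```bash
python3 -c "
from h import *
st()
for i in range(3): read_camera('side'); st()"
```

```text
t 11.3 plate xy mm [-65.5   3. ] z 65.9 F plate [-15.    -0.08  -1.27] toolx yaw 8.58 w -0.0001 tq [-2.14 -0.26  0.03]
t 11.35 plate xy mm [-65.5   3. ] z 65.9 F plate [-15.26   0.53  -0.58] toolx yaw 8.57 w -0.0002 tq [-2.14 -0.21  0.03]
t 11.4 plate xy mm [-65.5   3. ] z 65.9 F plate [-14.82   0.89  -1.63] toolx yaw 8.57 w 0.0003 tq [-2.14 -0.21  0.02]
t 11.45 plate xy mm [-65.5   2.9] z 65.9 F plate [-14.31   1.18  -0.69] toolx yaw 8.57 w -0.0001 tq [-2.14 -0.2   0.02]
```

Call:
servo_tool:
  plan:
    - [0, -0.031, 0, 0]
    - [0, -0.033, 0, 0]
    - [0, -0.035, 0, 0]
    - [0, -0.036, 0, 0]
    - [0, -0.036, 0, 0]

```text
time_s: 11.95
position: [0.6117, -0.0168, 0.066]
ee_rot: [0.017, 0.997, 0.075, 0.002]
contact_force: [2.0, -17.0, -1.7]
gripper_width: -0.0001
```

```bash
python3 -c "
from h import *
st()
for i in range(9):
  read_camera('side')
  if i%2: st()"
```

```text
t 11.95 plate xy mm [-65.3   2.9] z 66.0 F plate [-17.1    0.51  -1.7 ] toolx yaw 8.6 w -0.0001 tq [-2.34 -0.22 -0.03]
t 12.05 plate xy mm [-65.3   2.9] z 66.0 F plate [-14.66   0.84  -2.26] toolx yaw 8.6 w -0.0002 tq [-2.3  -0.26  0.02]
t 12.15 plate xy mm [-65.3   3. ] z 66.0 F plate [-16.54   0.72  -1.39] toolx yaw 8.6 w -0.0004 tq [-2.29 -0.24 -0.02]
t 12.25 plate xy mm [-65.3   3. ] z 66.0 F plate [-16.22   0.95  -2.96] toolx yaw 8.59 w -0.0 tq [-2.29 -0.25  0.03]
t 12.35 plate xy mm [-65.3   3. ] z 66.0 F plate [-16.57   1.27  -1.79] toolx yaw 8.6 w -0.0004 tq [-2.24 -0.29 -0.  ]
```

Call:
servo_tool:
  plan:
    - [0, 0.05, 0, 0]
    - [0, 0.15, 0, 0]
    - [0, 0.25, 0, 0]
    - [0, 0.35, -0.05, 0]
    - [0, 0.4, -0.15, 0]

```text
time_s: 12.9
position: [0.6171, -0.0565, 0.082]
ee_rot: [0.016, 0.997, 0.075, 0.001]
contact_force: [0.1, 0.7, 0.6]
gripper_width: -0.0
```

Call:
servo_tool:
  plan:
    - [0, 0, -0.2, 0]
    - [0, 0, -0.4, 0]
    - [0, 0, -0.6, 0]
    - [0, 0, -0.8, 0]
    - [0, 0, -0.9, 0]

```text
time_s: 13.4
position: [0.6179, -0.0538, 0.1754]
ee_rot: [0.017, 0.997, 0.075, 0.003]
contact_force: [0.4, 0.6, -0.4]
gripper_width: 0.0002
```

```bash
python3 -c "
from h import *
st()
import pickle
print(get_obs()['ee_rot'])
w=read_camera('wrist'); pickle.dump(w,open('w4.pkl','wb')); save('wrist4',w['frame'])
w=read_camera('scene'); f=w['frame'];save('scene4',cv2.resize(f[140:276,240:420],None,fx=4.4,fy=4.4,interpolation=2))"
```

```text
t 13.4 plate xy mm [-102.7    2.3] z 175.4 F plate [ 0.52 -0.52 -0.37] toolx yaw 8.55 w 0.0002 tq [ 0.01 -0.04  0.03]
[0.01670653 0.99706981 0.07457292 0.00340211]
```

View pics/wrist4.png

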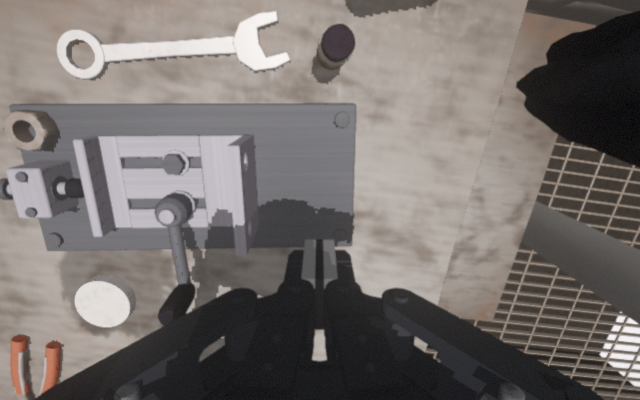

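View pics/scene4.png

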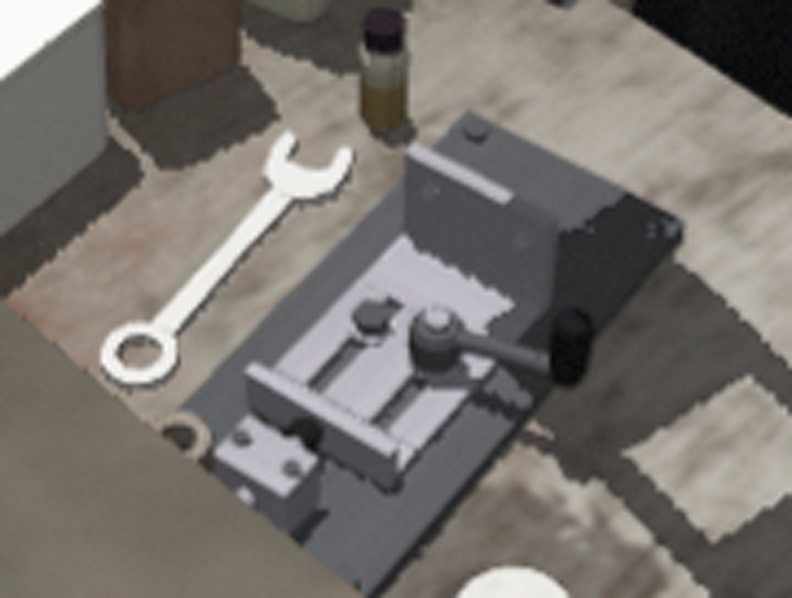

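Call:
servo_tool:
  plan:
    - [-0.15, -0.2, -0.05, -0.046]
    - [-0.3, -0.4, -0.1, -0.093]
    - [-0.5, -0.6, -0.1, -0.14]
    - [-0.7, -0.8, -0.1, -0.186]
    - [-0.8, -1.0, -0.1, -0.233]
  hand: -0.25

```text
time_s: 14.0
position: [0.5217, 0.034, 0.1794]
ee_rot: [0.016, 0.903, 0.429, -0.004]
contact_force: [0.3, -0.7, 0.2]
gripper_width: 0.0322
```

Call:
servo_tool:
  plan:
    - [0, 0, 0, -0.046]
    - [0, 0, 0, -0.093]
    - [0, 0, 0, -0.14]
    - [0, 0, 0, -0.186]
    - [0, 0, 0, -0.233]

```text
time_s: 14.5
position: [0.521, 0.0341, 0.1781]
ee_rot: [0.013, 0.688, 0.726, -0.01]
contact_force: [0.1, -0.0, 0.1]
gripper_width: 0.0321
```

Call:
servo_tool:
  plan:
    - [0, 0, 0, -0.046]
    - [0, 0, 0, -0.093]
    - [0, 0, 0, -0.14]
    - [0, 0, 0, -0.186]
    - [0, 0, 0, -0.233]

```text
time_s: 15.0
position: [0.5202, 0.0341, 0.1767]
ee_rot: [0.007, 0.379, 0.925, -0.015]
contact_force: [-0.4, -1.1, 0.1]
gripper_width: 0.0319
```

Call:
servo_tool:
  plan:
    - [0, 0, 0, -0.046]
    - [0, 0, 0, -0.093]
    - [0, 0, 0, -0.14]
    - [0, 0, 0, -0.186]
    - [0, 0, 0, -0.233]

```text
time_s: 15.5
position: [0.5195, 0.0342, 0.1753]
ee_rot: [0.0, 0.02, 1.0, -0.016]
contact_force: [-0.8, 0.1, -0.1]
gripper_width: 0.0322
```

```bash
cat >> h.py <<'E'
from scipy.spatial.transform import Rotation as R
def togo(px,py,z,yawdeg=None):
    "tool shift (0.1m) & twist (pi) for grasp point (6 mm ahead of TCP) to plate mm px,py; z = grasp height mm"
    o=get_obs(); q=o['ee_rot']; M=R.from_quat([q[1],q[2],q[3],q[0]]).as_matrix()
    c,s=np.cos(P[2]),np.sin(P[2]); g=np.array([P[0]+(c*px-s*py)/1e3,P[1]+(s*px+c*py)/1e3,z/1e3])
    cur=o['position']+M[:,2]*.006
    yaw=np.degrees(np.arctan2(M[1,0],M[0,0]))
    d=M.T@(g-cur)*10
    tw=0 if yawdeg is None else -(((yawdeg-yaw+180)%360)-180)/180
    print('togo',np.round(d,3),'twist',round(tw,4),'yaw',round(yaw,2),'zaxis',np.round(M[:,2],3),'q6',round(o['q'][5],2))
E
python3 - <<'E'
from h import *
st(); togo(0.6,82.3,120,98.49+98.3-8)
w=read_camera('wrist'); save('wrist5',w['frame'])
E
```

```text
t 15.5 plate xy mm [-1.3 86.7] z 175.3 F plate [ 0.21  0.77 -0.07] toolx yaw 177.69 w 0.0322 tq [ 0.07 -0.03  0.06]
togo [-0.039  0.044  0.492] twist -0.0616 yaw 177.7 zaxis [-0.    -0.032 -0.999] q6 -1.54
```

View pics/wrist5.png

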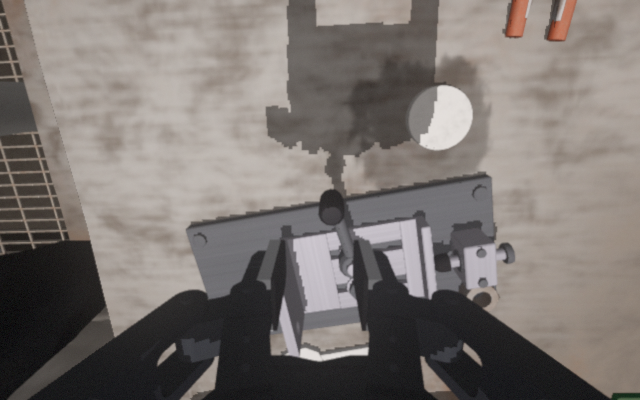

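Call:
servo_tool:
  plan:
    - [-0.02, 0.02, 0.05, -0.04]
    - [-0.04, 0.044, 0.15, -0.08]
    - [-0.04, 0.044, 0.25, -0.106]
    - [-0.04, 0.044, 0.35, -0.106]
    - [-0.04, 0.044, 0.45, -0.106]

```text
time_s: 16.05
position: [0.5232, 0.0369, 0.129]
ee_rot: [-0.003, -0.146, 0.989, -0.016]
contact_force: [0.1, 0.6, 1.0]
gripper_width: 0.032
```

```bash
python3 - <<'E'
from h import *
st(); togo(0.6,82.3,78,98.49+98.3)
w=read_camera('wrist'); save('wrist6',w['frame'])
f=read_camera('side')['frame']; save('side6',cv2.resize(f[165:295,235:415],None,fx=4.4,fy=4.4,interpolation=2))
E
```

```text
t 16.05 plate xy mm [ 0.9 82.5] z 129.0 F plate [ 0.59 -0.15  1.02] toolx yaw 196.81 w 0.032 tq [ 0.01 -0.04 -0.01]
togo [-0.007  0.012  0.45 ] twist 0.0001 yaw -163.2 zaxis [-0.001 -0.032 -0.999] q6 -1.87
```

View pics/wrist6.png

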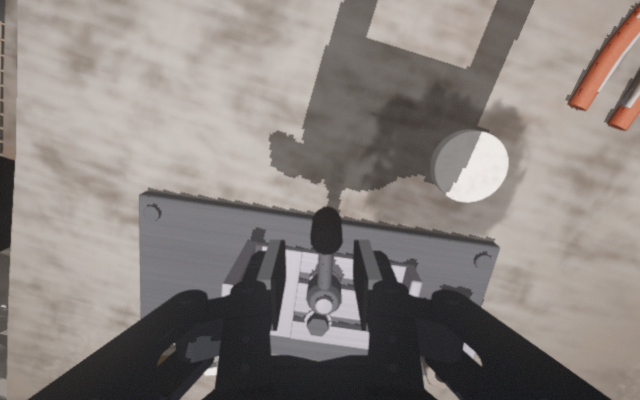

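View pics/side6.png

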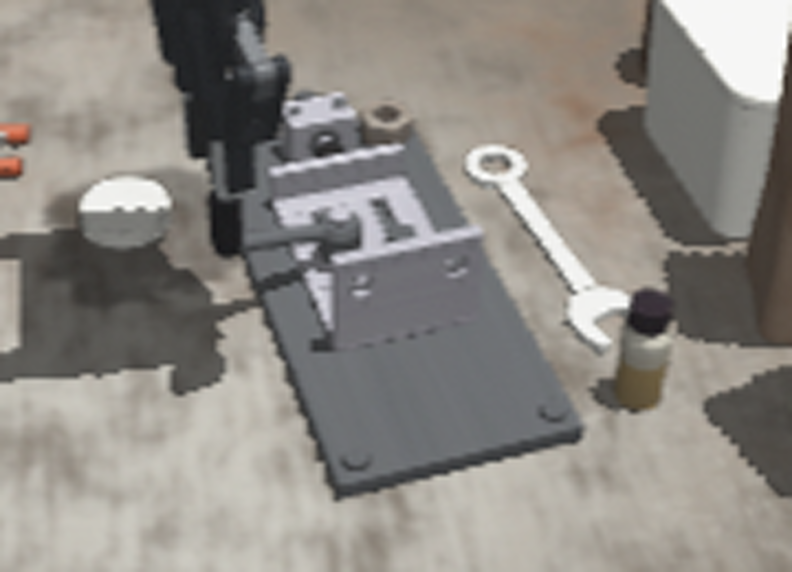

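```bash
python3 - <<'E'
from h import *
w=read_camera('wrist'); c,s=np.cos(P[2]),np.sin(P[2])
for l in (0,.03,.1):
  a=np.deg2rad(100)-l; x,y=.010+.065*np.cos(a),.018+.065*np.sin(a)
  print(l,[proj(w,[P[0]+c*x-s*y,P[1]+s*x+c*y,z]).round(1) for z in (.088,.048)])
print('hub',proj(w,[P[0]+c*.01-s*.018,P[1]+s*.01+c*.018,.051]))
E
```

```text
0 [array([317. , 244.4]), array([319.2, 217.6])]
0.03 [array([320.7, 244.4]), array([322.3, 217.6])]
0.1 [array([329.4, 244.8]), array([329.4, 217.9])]
hub [321.82062247 307.98775973]
```

Call:
servo_tool:
  plan:
    - [0, 0.03, 0.1, 0]
    - [0, 0.03, 0.2, 0]
    - [0, 0.03, 0.3, 0]
    - [0, 0.03, 0.4, 0]
    - [0, 0.03, 0.46, 0]

```text
time_s: 16.7
position: [0.5211, 0.0383, 0.0813]
ee_rot: [-0.005, -0.147, 0.989, -0.016]
contact_force: [0.3, 0.6, 0.6]
gripper_width: 0.032
```

```bash
python3 - <<'E'
from h import *
st()
w=read_camera('wrist'); save('wrist7',w['frame'])
# waypoints for lever angles: trailing finger pushes; grasp centre leads by e
for l in (.05,.3,.6,.9,1.2,1.35,1.5):
  a=np.deg2rad(100)-l; print(l,(10+65*np.cos(a)).round(1),(18+65*np.sin(a)).round(1),'yaw',98.49+np.degrees(a))
E
```

```text
t 16.7 plate xy mm [ 2.5 84.4] z 81.3 F plate [ 0.53 -0.36  0.63] toolx yaw 196.89 w 0.032 tq [0.01 0.06 0.01]
0.05 1.9 82.5 yaw 195.62521102434587
0.3 18.1 82.5 yaw 181.3012661460753
0.6 36.8 77.2 yaw 164.1125322921506
0.9 53.1 66.6 yaw 146.9237984382259
1.2 65.6 51.7 yaw 129.7350645843012
1.35 70.0 43.0 yaw 121.14069765733885
1.5 73.1 33.8 yaw 112.54633073037651
```

View pics/wrist7.png

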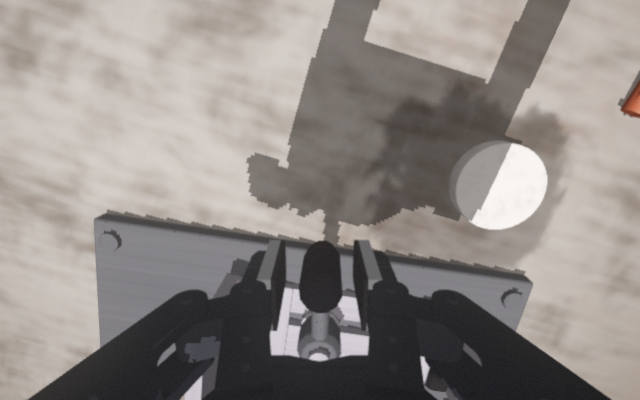

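```bash
cat >> h.py <<'E'
def arc(fs,z):
    for f in fs:
        a=100-np.degrees(f); togo(10+65*np.cos(np.radians(a)),18+65*np.sin(np.radians(a)),z,98.49+a)
E
python3 - <<'E'
from h import *
arc([.1,.18,.26,.34,.42],76)
E
```

```text
togo [-0.025  0.024 -0.015] twist 0.0229 yaw -163.13 zaxis [-0.006 -0.032 -0.999] q6 -1.86
togo [-0.031  0.075 -0.016] twist 0.0483 yaw -163.13 zaxis [-0.006 -0.032 -0.999] q6 -1.86
togo [-0.041  0.126 -0.018] twist 0.0738 yaw -163.13 zaxis [-0.006 -0.032 -0.999] q6 -1.86
togo [-0.054  0.176 -0.019] twist 0.0993 yaw -163.13 zaxis [-0.006 -0.032 -0.999] q6 -1.86
togo [-0.072  0.225 -0.021] twist 0.1247 yaw -163.13 zaxis [-0.006 -0.032 -0.999] q6 -1.86
```

Call:
servo_tool:
  plan:
    - [-0.025, 0.024, 0, 0.023]
    - [-0.03, 0.075, 0, 0.048]
    - [-0.04, 0.126, 0, 0.074]
    - [-0.055, 0.176, 0, 0.1]
    - [-0.072, 0.225, 0, 0.125]
  hand: -0.4

```text
time_s: 17.25
position: [0.521, 0.0612, 0.0798]
ee_rot: [-0.002, 0.051, 0.999, -0.017]
contact_force: [0.3, -3.9, -0.3]
gripper_width: 0.0255
```

```bash
python3 - <<'E'
from h import *
st();arc([.48,.56,.64,.72,.8],76)
E
```

```text
t 17.25 plate xy mm [25.2 81.2] z 79.8 F plate [-3.86  0.3  -0.27] toolx yaw 174.21 w 0.0255 tq [-0.55  0.08  0.01]
togo [-0.001  0.046 -0.023] twist 0.0179 yaw 174.21 zaxis [-0.006 -0.034 -0.999] q6 -1.42
togo [-0.006  0.098 -0.025] twist 0.0433 yaw 174.21 zaxis [-0.006 -0.034 -0.999] q6 -1.42
togo [-0.015  0.149 -0.027] twist 0.0688 yaw 174.21 zaxis [-0.006 -0.034 -0.999] q6 -1.42
togo [-0.028  0.199 -0.029] twist 0.0943 yaw 174.21 zaxis [-0.006 -0.034 -0.999] q6 -1.42
togo [-0.046  0.248 -0.03 ] twist 0.1197 yaw 174.21 zaxis [-0.006 -0.034 -0.999] q6 -1.42
```

Call:
servo_tool:
  plan:
    - [0, 0.046, -0.02, 0.018]
    - [-0.005, 0.098, -0.025, 0.043]
    - [-0.015, 0.15, -0.025, 0.069]
    - [-0.028, 0.2, -0.03, 0.094]
    - [-0.046, 0.25, -0.03, 0.12]

```text
time_s: 17.75
position: [0.5272, 0.085, 0.0813]
ee_rot: [-0.0, 0.238, 0.971, -0.018]
contact_force: [-2.2, -2.9, 0.6]
gripper_width: 0.0255
```

```bash
python3 - <<'E'
from h import *
st();arc([.86,.93,1.0,1.07,1.14],76)
w=read_camera('wrist'); save('wrist8',w['frame'])
E
```

```text
t 17.75 plate xy mm [47.9 71.5] z 81.3 F plate [-2.5   2.58  0.55] toolx yaw 152.42 w 0.0255 tq [-0.37  0.37 -0.04]
togo [-0.007  0.047 -0.009] twist 0.0179 yaw 152.43 zaxis [-0.009 -0.036 -0.999] q6 -0.99
togo [-0.011  0.092 -0.011] twist 0.0402 yaw 152.43 zaxis [-0.009 -0.036 -0.999] q6 -0.99
togo [-0.018  0.137 -0.012] twist 0.0624 yaw 152.43 zaxis [-0.009 -0.036 -0.999] q6 -0.99
togo [-0.028  0.181 -0.014] twist 0.0847 yaw 152.43 zaxis [-0.009 -0.036 -0.999] q6 -0.99
togo [-0.042  0.225 -0.015] twist 0.107 yaw 152.43 zaxis [-0.009 -0.036 -0.999] q6 -0.99
```

View pics/wrist8.png

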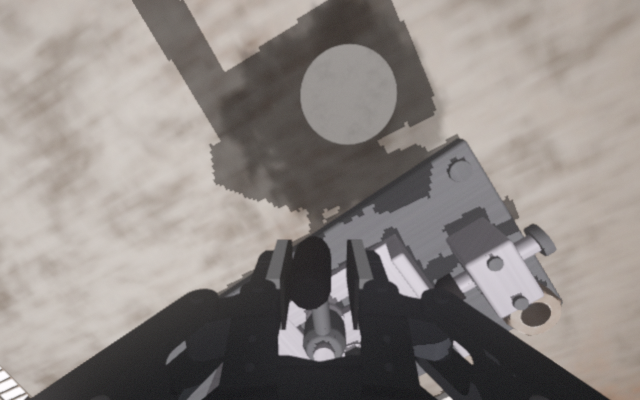

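Knob (≈310,272) is inside the jaws and bears on the trailing finger. Continuing.

Call:
servo_tool:
  plan:
    - [-0.007, 0.047, -0.01, 0.018]
    - [-0.01, 0.092, -0.01, 0.04]
    - [-0.018, 0.137, -0.012, 0.062]
    - [-0.028, 0.181, -0.014, 0.085]
    - [-0.042, 0.225, -0.015, 0.107]

```text
time_s: 18.3
position: [0.5407, 0.1033, 0.0814]
ee_rot: [0.002, 0.399, 0.917, -0.019]
contact_force: [-3.6, -2.1, 0.5]
gripper_width: 0.026
```

```bash
python3 - <<'E'
from h import *
st();arc([1.2,1.26,1.32,1.37,1.42],76)
E
```

```text
t 18.3 plate xy mm [64.  55.5] z 81.4 F plate [-1.57  3.87  0.55] toolx yaw 132.96 w 0.026 tq [-0.32  0.4  -0.05]
togo [-0.008  0.042 -0.007] twist 0.018 yaw 132.98 zaxis [-0.012 -0.036 -0.999] q6 -0.62
togo [-0.011  0.081 -0.008] twist 0.0371 yaw 132.98 zaxis [-0.012 -0.036 -0.999] q6 -0.62
togo [-0.017  0.119 -0.01 ] twist 0.0562 yaw 132.98 zaxis [-0.012 -0.036 -0.999] q6 -0.62
togo [-0.023  0.151 -0.011] twist 0.0721 yaw 132.98 zaxis [-0.012 -0.036 -0.999] q6 -0.62
togo [-0.031  0.182 -0.011] twist 0.0881 yaw 132.98 zaxis [-0.012 -0.036 -0.999] q6 -0.62
```

Call:
servo_tool:
  plan:
    - [-0.008, 0.042, -0.005, 0.018]
    - [-0.01, 0.081, -0.008, 0.037]
    - [-0.017, 0.119, -0.01, 0.056]
    - [-0.023, 0.151, -0.01, 0.072]
    - [-0.031, 0.182, -0.01, 0.088]

```text
time_s: 18.8
position: [0.5548, 0.1134, 0.0813]
ee_rot: [0.003, 0.522, 0.853, -0.019]
contact_force: [-4.0, -1.4, 2.0]
gripper_width: 0.0262
```

```bash
python3 - <<'E'
from h import *
st();arc([1.46,1.5,1.53,1.56,1.59],76)
E
```

```text
t 18.8 plate xy mm [71.9 40. ] z 81.3 F plate [-0.78  4.21  2.04] toolx yaw 117.09 w 0.0262 tq [-0.08  0.72 -0.03]
togo [-0.006  0.038 -0.008] twist 0.0126 yaw 117.11 zaxis [-0.015 -0.036 -0.999] q6 -0.33
togo [-0.007  0.064 -0.009] twist 0.0253 yaw 117.11 zaxis [-0.015 -0.036 -0.999] q6 -0.33
togo [-0.009  0.083 -0.009] twist 0.0349 yaw 117.11 zaxis [-0.015 -0.036 -0.999] q6 -0.33
togo [-0.012  0.103 -0.01 ] twist 0.0444 yaw 117.11 zaxis [-0.015 -0.036 -0.999] q6 -0.33
togo [-0.015  0.122 -0.01 ] twist 0.054 yaw 117.11 zaxis [-0.015 -0.036 -0.999] q6 -0.33
```

Call:
servo_tool:
  plan:
    - [-0.005, 0.03, -0.005, 0.012]
    - [-0.007, 0.055, -0.01, 0.024]
    - [-0.009, 0.075, -0.01, 0.034]
    - [-0.012, 0.095, -0.01, 0.044]
    - [-0.012, 0.103, -0.01, 0.044]

```text
time_s: 19.3
position: [0.5633, 0.1172, 0.0814]
ee_rot: [0.003, 0.579, 0.815, -0.02]
contact_force: [-4.3, 0.9, 0.5]
gripper_width: 0.0256
```

```bash
python3 - <<'E'
from h import *
st();arc([1.56,1.6],76)
w=read_camera('wrist'); save('wrist9',w['frame'])
E
```

```text
t 19.3 plate xy mm [74.4 31. ] z 81.4 F plate [1.51 4.11 0.55] toolx yaw 109.22 w 0.0256 tq [ 0.11  0.72 -0.02]
togo [-0.005  0.011 -0.006] twist 0.0008 yaw 109.24 zaxis [-0.019 -0.036 -0.999] q6 -0.19
togo [-0.006  0.037 -0.007] twist 0.0135 yaw 109.24 zaxis [-0.019 -0.036 -0.999] q6 -0.19
```

View pics/wrist9.png

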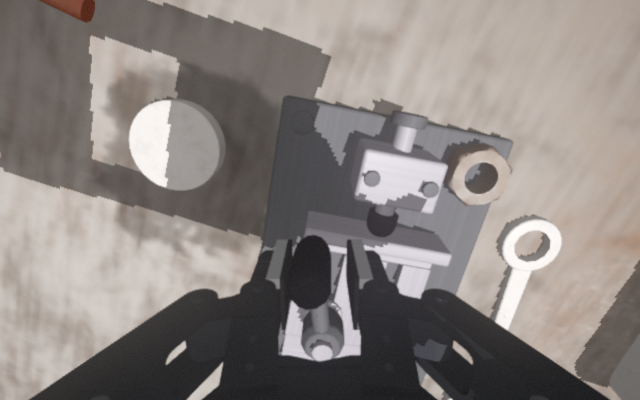

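Call:
servo_tool:
  plan:
    - [-0.005, 0.015, -0.005, 0.004]
    - [-0.005, 0.025, -0.005, 0.008]
    - [-0.006, 0.037, -0.007, 0.013]
    - [-0.006, 0.037, -0.007, 0.013]
    - [-0.006, 0.037, -0.007, 0.013]

```text
time_s: 19.85
position: [0.5644, 0.1172, 0.0812]
ee_rot: [0.001, 0.595, 0.804, -0.023]
contact_force: [-11.3, -2.5, 4.9]
gripper_width: 0.0257
```

```bash
python3 - <<'E'
from h import *
st();arc([1.6,1.64],76)
E
```

```text
t 19.85 plate xy mm [74.3 30. ] z 81.2 F plate [-0.77 11.58  4.86] toolx yaw 106.99 w 0.0257 tq [-0.4   1.77 -0.05]
togo [-0.002  0.027 -0.009] twist 0.0011 yaw 107.02 zaxis [-0.026 -0.037 -0.999] q6 -0.15
togo [-0.003  0.053 -0.01 ] twist 0.0138 yaw 107.02 zaxis [-0.026 -0.037 -0.999] q6 -0.15
```

Call:
servo_tool:
  plan:
    - [0, -0.01, 0, 0]
    - [0, -0.02, 0, 0]
    - [0, -0.03, 0, 0]
    - [0, -0.03, 0, 0]
    - [0, -0.03, 0, 0]
  hand: -0.25

```text
time_s: 20.35
position: [0.5619, 0.1164, 0.0816]
ee_rot: [0.001, 0.595, 0.804, -0.023]
contact_force: [0.8, 0.3, 0.2]
gripper_width: 0.0318
```

```bash
python3 - <<'E'
from h import *
st()
w=read_camera('wrist'); save('wrist10',w['frame'])
E
```

```text
t 20.35 plate xy mm [73.8 32.5] z 81.6 F plate [ 0.14 -0.84  0.19] toolx yaw 106.99 w 0.0318 tq [ 0.04 -0.03  0.04]
```

View pics/wrist10.png

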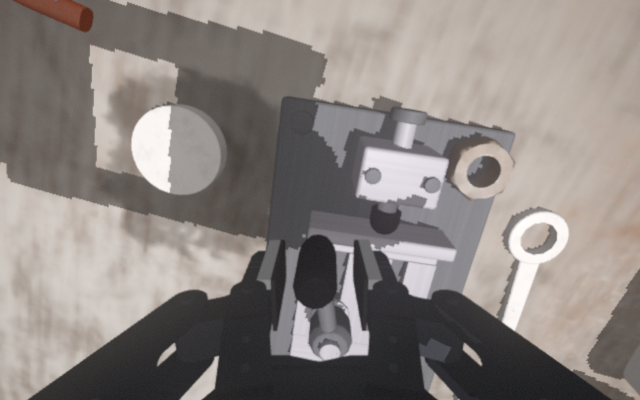

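Call:
servo_tool:
  plan:
    - [0, 0, -0.1, 0]
    - [0, 0, -0.25, 0]
    - [0, 0, -0.45, 0]
    - [0, 0, -0.7, 0]
    - [0, 0, -0.9, 0]

```text
time_s: 20.9
position: [0.565, 0.12, 0.1747]
ee_rot: [0.002, 0.595, 0.804, -0.022]
contact_force: [-0.2, 0.2, -1.0]
gripper_width: 0.032
```

Call:
servo_tool:
  plan:
    - [0.1, -0.2, -0.1, 0]
    - [0.2, -0.4, -0.2, 0]
    - [0.4, -0.6, -0.2, 0]
    - [0.6, -0.8, -0.2, 0]
    - [0.8, -1.0, -0.2, 0]

```text
time_s: 21.4
position: [0.4461, 0.1685, 0.1975]
ee_rot: [0.003, 0.595, 0.804, -0.02]
contact_force: [0.1, 0.3, 1.1]
gripper_width: 0.0323
```

```bash
python3 - <<'E'
from h import *
st()
w=read_camera('wrist'); save('wrist11',w['frame'])
for n,(a,b,c,d) in dict(side=(165,295,235,415),scene=(140,276,240,420)).items():
  f=read_camera(n)['frame']; save(n+'11',cv2.resize(f[a:b,c:d],None,fx=4.4,fy=4.4,interpolation=2))
E
```

```text
t 21.4 plate xy mm [142.4 139.4] z 197.5 F plate [ 0.24 -0.11  1.07] toolx yaw 106.97 w 0.0323 tq [ 0.03 -0.07  0.02]
```

View pics/side11.png

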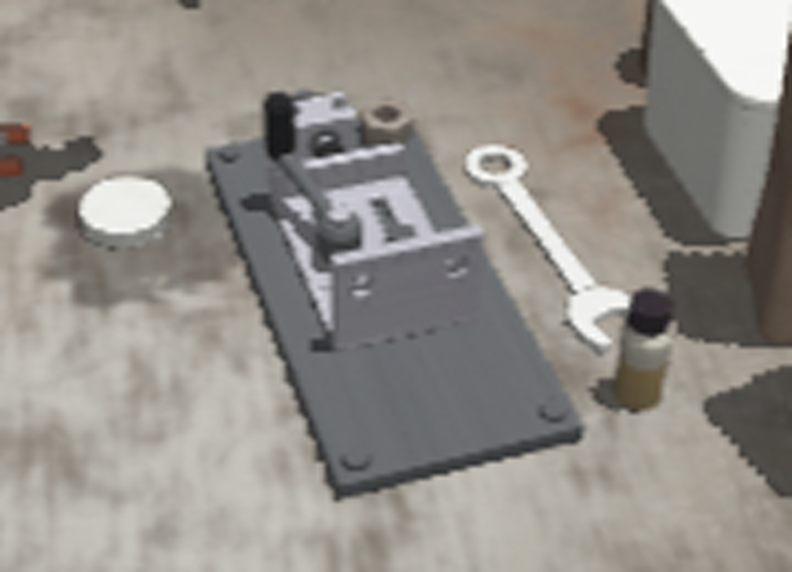

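View pics/scene11.png

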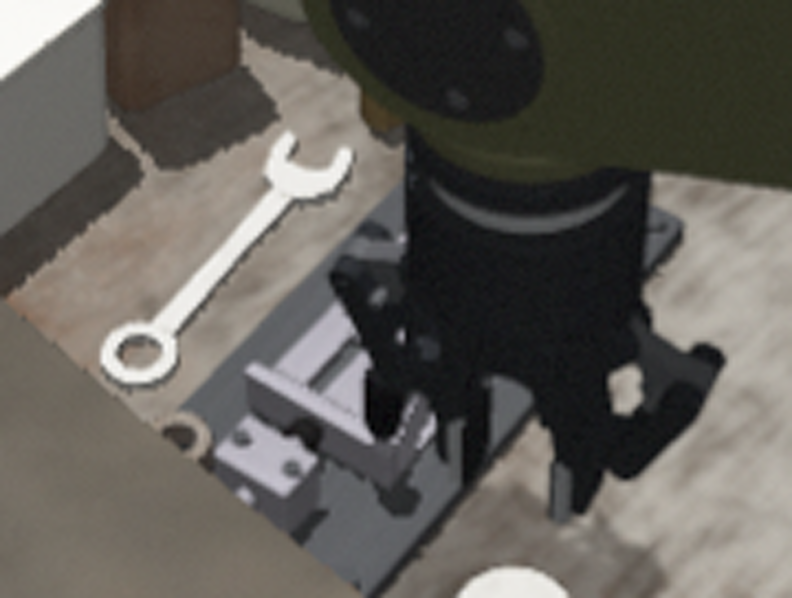

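View pics/wrist11.png

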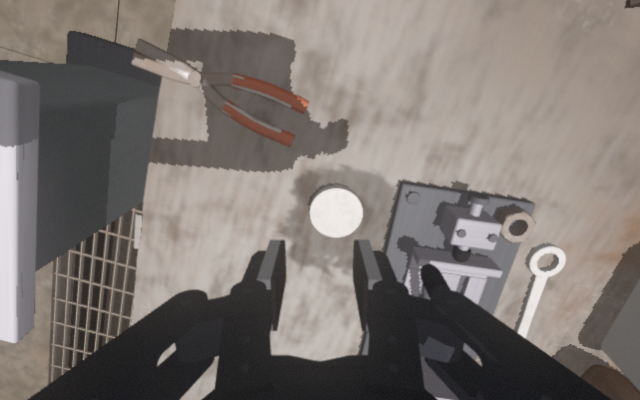

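```bash
python3 - <<'E'
from h import *
w=read_camera('side'); c,s=np.cos(P[2]),np.sin(P[2])
for l in (1.3,1.4,1.5):
  a=np.deg2rad(100)-l; x,y=.010+.065*np.cos(a),.018+.065*np.sin(a)
  print(l,[((proj(w,[P[0]+c*x-s*y,P[1]+s*x+c*y,z])-[235,165])*4.4).round(1) for z in (.088,.048)])
for b in (.008,.010,.012,.014):
  print(b,[((proj(w,[P[0]+c*(b-.068)-s*y,P[1]+s*(b-.068)+c*y,.074])-[235,165])*4.4).round(1) for y in (.04,-.04)])
E
```

```text
1.3 [array([259.5, 103.6]), array([262. , 160.7])]
1.4 [array([268.8,  99.1]), array([271.1, 156.2])]
1.5 [array([278.7,  95.3]), array([280.8, 152.2])]
0.008 [array([338.1, 269.6]), array([488.3, 238.1])]
0.01 [array([336.9, 267. ]), array([486.9, 235.7])]
0.012 [array([335.8, 264.5]), array([485.5, 233.2])]
0.014 [array([334.6, 261.9]), array([484.1, 230.8])]
```

```bash
python3 -c "
from h import *
st(); print(hand_in())"
```

```text
t 21.6 plate xy mm [142.1 138.6] z 197.1 F plate [-0.54 -0.15 -0.47] toolx yaw 107.06 w 0.032 tq [-0.   -0.01  0.01]
the job is handed in; nothing more can be done
None
```

The bracket is against the rubber tip with the clamp lever at its end stop. I handed the job in at 21.6 s, and `hand_in()` reports no verdict.

- **Seating:** I pushed the rear flange with the shut fingers. The rubbing force was about 5 N, and it began to climb about 37 mm along the travel, which matches the tip position seen in the wrist picture. I held about 15–17 N, so roughly 10–12 N on the tip, for more than half a second, then backed off. The highest single reading was 17.1 N of push, about 12 N on the tip, well below the 18 N that crushes it.
- **Clamping:** I swung the knob clockwise with the jaws loosely round it. It took about 4 N, then rose to about 12 N at the end stop, after which I released and lifted clear.

**Last checks**
- **Lever:** the side picture puts it at about 1.5 rad.
- **Bracket:** its flange is at the same pixels as before clamping, at plate x of about 12–13 mm. That puts the lip at about 76–77 mm against a tip face at about 76 mm. Contact while clamped rests on the pictures and the earlier force readings, not on a new force test.
- **Loose things:** the tape roll, spanner and nut look unmoved in the last pictures. The vial shows unmoved in the side view; the arm mostly hid it from the scene camera.
- **Robot:** it touches nothing, with forces near zero.

The tool picked up a tilt of about 2.5° during the creeping pushes. It had no visible effect on the result.

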